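# Shim the preload fixture by feel and hold the stack shut

## Task

First turn the gauge's peak-pointer knob back to its zero stop. One shim already stands in the gap between the abutment and the ram: stand more slotted shims from the rack beside it over the shaft, only as many as it takes (one or two) for the ram, when you push it, to close firmly on the stack before it reaches its own end stop; unneeded shims stay in the rack, and the other things on the bench stay where they are. Finish while holding: keep pushing the ram so that the stack stays clamped, and do not let go.

Things in the scene. Friction and masses are not known exactly. Their poses are not given: they have to be found in the camera images.
- fixture: Fixed grey fixture, base plate 100 x 280 x 15 mm (x, y, z), origin under its centre. Along its y axis over a 12 mm shaft (at x = 0, axis 35 mm above bench), from +y: gauge housing with knob (centre y = +98 mm, top 55 mm above bench), rear wall (front face y = +45 mm, top 51 mm), an abutment saddle against it, the gap, the sliding ram. The other saddle is parked on a pad at +x, not used.
- gap_floor (a point): Point on the plate's upper face (15 mm above the bench) under the shaft at the fixture's x = 0, y = 0: the floor on which shims in the gap stand. Axes as the fixture's.
- ram (a joint): Sliding ram, m: 0 = back (gap open), grows towards the fixture's +y, hard stop at 0.024. A spring returns it (3 N at 0, 6.5 N at stop). Front face 60 mm wide, top 49 mm above bench, at y = -29 mm of the fixture at 0. Right number of shims: it closes on them at about 0.018. Runs to the stop, stack loose: too few. Stops at about 0.006: one too many.
- ram_push (a point): Centre of the rear (-y) face of the ram's upright push plate: push here towards +y. Plate 44 mm wide (x), 10 mm thick (y), from 49 to 95 mm above bench; this point is 75 mm above bench, at y = -69 mm of the fixture with the ram back, and moves with it. Behind it 56 mm of free shaft (top 41 mm above bench). Axes as the fixture's.
- thin_face (a point): Abutment saddle 20 mm deep (60 mm wide, 34 mm high, fixed): this point is in its front (-y) face, at the underside, mid-width. When it is the one in use it is at x = 0, y = +25 mm of the fixture and the open gap is 54 mm; otherwise it is parked on the +x pad.
- thick_face (a point): The same for the abutment saddle 32 mm deep. When it is in use the face is at y = +13 mm of the fixture and the open gap is 42 mm.
- zero_knob (a joint): Peak-pointer reset knob on the gauge, rad: 0 = at its zero stop, grows clockwise seen from above (range 0 to 2.2). Turn it anticlockwise to bring it back to 0. It stays where it is left (friction about 0.04 N m).
- knob_grip (a point): Point on the knob's vertical axis at gripping height, 85 mm above the bench. The grip is an upright bar 40 mm long, 12 mm thick, from 63 to 97 mm above the bench; its long direction is this point's x axis (the fixture's x axis at zero), its thickness along the point's y.
- rack: Fixed wooden rack 80 x 190 mm, plate 12 mm thick, origin under its centre; three shims (2, 3, 4) stand on its plate in a row along its y axis, 40 mm apart (a fourth place is empty), astride a 12 mm bar, between 5 mm high ribs.
- shim1_tab (a point): Steel shim, one of four alike, 12 mm thick (y), 78 mm high, 130 g: lower part 50 mm wide (x), 38 mm high, with a slot 18 wide, 28 high, open below, to go over the shaft; on top a tab 30 mm wide (x), 40 mm high. This one already stands in the gap, close to the ram. Point: in the tab, 60 mm above underside (72 mm above bench in rack, 75 in gap). Grip the tab's narrow edges (along x).
- shim2_tab (a point): Shim standing in the rack, same as shim1.
- shim3_tab (a point): Shim standing in the rack, same as shim1.
- shim4_tab (a point): Shim standing in the rack, same as shim1.
- bearing: Loose ball-bearing ring, 52 mm diameter, 16 mm high; origin at its underside. Not part of the job.
- gear: Loose gear blank, 68 mm diameter, 26 mm high; origin at its underside. Not part of the job.
- socket: Loose steel socket, 28 mm diameter, 40 mm high; origin at its underside. Not part of the job.
- wrench: Loose wrench lying on the bench; origin at its underside. Not part of the job.
- lube: White bottle, 52 mm diameter, 140 mm high; origin at its underside. Not part of the job.
- hub: Loose flanged aluminium hub, 56 mm diameter, 40 mm high; origin at its underside. Not part of the job.
Things that resemble listed ones, but are neither listed nor needed, are in the scene too. What is shaped like the part that bears shim1_tab but green or red is not meant.

How it is judged:
On the way, in this order (a step that is already met when the one before it is completed fails the run):
1. the knob is back at its zero stop (value of joint zero_knob below 0.07 rad), for 0.2 s.
2. the pushed ram has closed on the shim stack short of its stop (value of joint ram between 0.014 and 0.022 m and (contact force between ram and shim1 above 3 N or contact force between ram and shim2 above 3 N or contact force between ram and shim3 above 3 N or contact force between ram and shim4 above 3 N) and (contact force between any of abut_thin, abut_thick and shim1 above 3 N or contact force between any of abut_thin, abut_thick and shim2 above 3 N or contact force between any of abut_thin, abut_thick and shim3 above 3 N or contact force between any of abut_thin, abut_thick and shim4 above 3 N) and contact force between the fingers and ram above 4 N), for 0.3 s.
At the end, for the whole second after the job is handed in: Knob within 0.07 rad of zero; fingers push the ram (over 4 N), which stands at 14 to 22 mm travel; ram and abutment both press the stack (over 3 N); every shim is upright in the gap (within 8 mm of the shaft line, 4 mm of the floor) or in the rack within 20 mm of its start (all of step 2 and value of joint zero_knob below 0.07 rad and x of shim1_tab in the frame of fixture between -0.008 and 0.008 m and y of shim1_tab in the frame of fixture between -0.03 and 0.03 m and z of shim1_tab in the frame of fixture below 0.079 m and angle between shim1_tab's own z axis and vertical below 0.12 rad and ((x of shim2_tab in the frame of fixture between -0.008 and 0.008 m and y of shim2_tab in the frame of fixture between -0.03 and 0.03 m and z of shim2_tab in the frame of fixture below 0.079 m and angle between shim2_tab's own z axis and vertical below 0.12 rad) or (distance of shim2_tab from where it was at the start of the episode below 0.02 m and angle between shim2_tab's own z axis and vertical below 0.2 rad)) and ((x of shim3_tab in the frame of fixture between -0.008 and 0.008 m and y of shim3_tab in the frame of fixture between -0.03 and 0.03 m and z of shim3_tab in the frame of fixture below 0.079 m and angle between shim3_tab's own z axis and vertical below 0.12 rad) or (distance of shim3_tab from where it was at the start of the episode below 0.02 m and angle between shim3_tab's own z axis and vertical below 0.2 rad)) and ((x of shim4_tab in the frame of fixture between -0.008 and 0.008 m and y of shim4_tab in the frame of fixture between -0.03 and 0.03 m and z of shim4_tab in the frame of fixture below 0.079 m and angle between shim4_tab's own z axis and vertical below 0.12 rad) or (distance of shim4_tab from where it was at the start of the episode below 0.02 m and angle between shim4_tab's own z axis and vertical below 0.2 rad))); the arm keeps its last pose, push and grip.
It fails at once if a shim is taken from the rack before the knob is back at zero (value of joint zero_knob above 0.15 rad and distance of any of shim2_tab, shim3_tab, shim4_tab from where it was at the start of the episode above 0.04 m).
It fails at once if a bystander is pushed away or knocked over (distance of any of bearing, gear, socket, wrench, lube, hub from where it was at the start of the episode above 0.03 m or angle between any of bearing, gear, socket, lube, hub's own z axis and vertical above 0.4 rad).
It also fails if it takes over 72 s, if anything falls off the work surface, if the arm or the gripper's body presses on something with over 40 N, if the wrist force passes 120 N, or if a joint passes its speed limit or range.

## Robot

A 7-joint arm with a two-finger parallel gripper is mounted at the origin on the work surface. World frame = base frame: x ahead of the robot, y to its left, z up, the work surface at z = 0. Lengths are in m, angles in rad, forces in N, time in s.
With the tool pointing down it reaches from about 0.425 to 0.875 m from the base axis. Payload 9.9 kg.
Tool frame: the origin (TCP) lies on the centre line of the jaws, within the pads' length; the fingertips stand r.tips_ahead ahead of it and the grasp point (between the pads) lies 2 mm behind it (r.tips_ahead is the distance from the TCP to the fingertips, in m); z points along the fingers, y is the line along which they close (so a half turn about z gives the same grasp; the last joint's range is limited). The gripper opens to 85 mm and grips with 20 to 120 N. Pads are 22 mm wide; open, the fingers measure 114 mm over their backs; the gripper's body (76 mm by 85 mm) begins 54 mm behind the grasp point. The pads swing forward as they close: fully open they stand 13 mm farther back than shut.
Start: joints at [-1.265, 0.576, 0.025, 1.437, -0.015, 1.129, -0.057], TCP at [0.256, 0.624, 0.248] pointing down, gripper open.
Joint ranges: [-2.76, 2.76], [-0.34, 2.15], [-1.52, 1.57], [0.19, 2.46], [-1.09, 4.23], [0.17, 1.99], [-2.82, 2.82]. Speed limits (rad/s): [2.22, 2.22, 3.01, 3.01, 3.14, 3.14, 3.14].

## Interface

Orientations are given as a rotation vector (axis times angle).
In Python, from workcell import r gives the robot as it stands.
- The arm moves only by the tool play_rows, never from a script. Its argument "rows" is a list of rows, each an object with "gripper": the closure in counts, from 0 (fully open) to 255 (shut); "xyz": the shift along the tool's x, y, z in m, a list of three; "spin": the turn about the tool's z in rad. In form: [{"gripper": gripper, "xyz": [tx, ty, tz], "spin": spin}, ...]. A call has 1 to 8 rows; each row shifts and turns the commanded pose from where the row before left it, along the tool's axes as they then stand; what a row does not reach is not made up. A row lasts 1/10 s, in which the tool goes at most 50 mm and 8.59 degrees, less where a joint would pass 70% of its speed; a pose out of reach is approached as far as the arm can. A call with a gripper value outside its range is refused whole. The fingers move at their own pace and stop on an object; "force" is the grip in N (left out, the last holds). Time passes only in rows, so rows that do not move let the fingers close. It gives the time, the measured TCP pose, the force, the opening and the grip force at its end, in the units of the state.
- r.read_state(): the state, without advancing time (a new reading comes with each control period).
- r.grab_frame(name): name is "scene" or "top"; returns a dict with "image" (400x640x3 uint8, blue, green, red), "z_map" (400x640 float32, m along the optical axis (not along the pixel's ray), 0 where there is no reading), "intrinsics" (3x3 intrinsics, pixels), "world_to_cam" (4x4, takes a point from world to camera coordinates). Camera axes: x right, y up, looking along -z (the intrinsics and any distortion apply to the point x, -y, -z); pixel columns grow to the right and rows downward; lengths in m; the calibration is good to about 2 mm. A picture is of the moment at which its call begins.
- r.hand_in(): hands the job in; it is judged then, once.
Trained networks look in a picture, given as the dict that the camera call returned (one of the last four; its "shot" number tells which), for a name from the list of things; names that differ only in an ending like _2 or _b are one class to them, and where a whole thing is asked for, a point or a joint stands for the part that bears it (a point fixed in the world has none). Each returns a list of dicts, best first, with "score" (0 to 1); they miss things now and then, are a little off and sometimes report something else, mostly with a low value. They report only what shows in the picture. A call takes as long as a camera call. They do not tell look-alikes from the thing itself.
- r.recognise(picture, target): "centre" ([x, y, z] in m, in world coordinates, good to about 4 mm: the middle of the surface that is visible of it).
- r.regions_of(picture, target): "mask" (400x640 bool, what is visible of it).
The state is a dict: "time_s": time; "qpos": joint angles; "qd": joint speeds; "effort": joint torques, N m; "ee_pos": TCP position; "tool_rot": TCP orientation; "contact_force": force on the tool from outside, world axes, zero at the start; "wrist_torque": the same for the moment, N m; "finger_gap": opening from 0.0 (shut) to 1.0 (fully open); "gripper_force": force on a finger pad.
Only numpy, scipy, OpenCV 4.12 (cv2) and the standard library are available. Lean on these libraries where they do the work, as an engineer would, in place of code of your own. Each camera call takes 0.05 s, during which the arm holds its last target. There are 200 camera calls.

## Working session

There is one attempt and no reset: what is moved stays moved. The work goes in short steps, Python scripts to look and compute and a tool call to move; the robot and the scene stay as the last step left them, time stands still between calls to the robot, and variables do not carry over. Pictures are saved under pics/ and viewed, at most 10 in all, crops included, and the job is handed in when it is done.

Besides the shell and the picture viewer there is one more tool, called by a JSON object that holds its "method" and its "body". play_rows: Moves the arm, as the interface text tells. Its arguments: {"type":"object","properties":{"rows":{"type":"array"},"force":{"type":"number"}},"required":["rows"]}

```bash
mkdir -p pics; cat > h.py <<'E'
import numpy as np, cv2
from workcell import r
def P(f):
    K=f["intrinsics"];T=np.linalg.inv(f["world_to_cam"]);z=f["z_map"]
    v,u=np.mgrid[0:400,0:640]
    c=np.stack([(u-K[0,2])/K[0,0]*z,-(v-K[1,2])/K[1,1]*z,-z,np.ones_like(z)],-1)
    return (c@T.T)[...,:3]
def px(f,p):
    c=f["world_to_cam"]@np.append(p,1);K=f["intrinsics"]
    return np.array([K[0,0]*c[0]/-c[2]+K[0,2],K[1,1]*-c[1]/-c[2]+K[1,2]])
E
python3 - <<'E'
from h import *
for n in("scene","top"):
    f=r.grab_frame(n);cv2.imwrite(f"pics/{n}0.png",f["image"]);np.save(n+"P",P(f))
    for t in["fixture","rack","shim2_tab","knob_grip","ram_push","thin_face","thick_face","lube","hub","gear","socket"]:
        try:
            print(n,t,[(np.round(d["centre"],3).tolist(),round(d["score"],2),px(f,d["centre"]).round().tolist()) for d in r.recognise(f,t)][:6])
        except Exception as e: print(n,t,e)
print(r.read_state(),r.tips_ahead)
E
```

```text
scene fixture []
scene rack [([0.524, -0.315, 0.014], 0.89, [242.0, 195.0]), ([0.615, 0.12, 0.058], 0.72, [396.0, 244.0])]
scene shim2_tab [([0.526, -0.33, 0.053], 0.6, [235.0, 182.0])]
scene knob_grip [([0.623, 0.234, 0.08], 0.55, [449.0, 251.0]), ([0.626, 0.167, 0.051], 0.53, [415.0, 254.0])]
scene ram_push [([0.613, 0.085, 0.048], 0.72, [380.0, 242.0]), ([0.519, -0.256, 0.054], 0.57, [262.0, 186.0]), ([0.525, -0.316, 0.014], 0.52, [241.0, 195.0])]
scene thin_face [([0.695, 0.106, 0.054], 0.92, [380.0, 268.0])]
scene thick_face [([0.627, 0.164, 0.049], 0.88, [414.0, 255.0])]
scene lube [([0.666, -0.364, 0.074], 0.82, [193.0, 204.0]), ([0.697, 0.104, 0.05], 0.7, [379.0, 269.0])]
scene hub [([0.408, -0.33, 0.026], 0.51, [256.0, 167.0]), ([0.521, -0.256, 0.055], 0.3, [261.0, 186.0])]
scene gear [([0.499, 0.196, 0.01], 0.79, [435.0, 235.0])]
scene socket [([0.626, 0.136, 0.02], 0.66, [400.0, 261.0]), ([0.712, 0.001, 0.03], 0.57, [330.0, 269.0])]
top fixture [([0.601, 0.116, 0.017], 0.92, [226.0, 184.0])]
top rack [([0.513, -0.326, 0.013], 0.96, [428.0, 224.0]), ([0.488, 0.198, 0.016], 
[... 758 characters left out ...]
e_s': 1.2, 'qpos': array([-1.26480278,  0.57572231,  0.02490125,  1.43708915, -0.01498528,
        1.12902071, -0.05648307]), 'qd': array([ 0.00049093,  0.00060283, -0.0020331 ,  0.00144055, -0.00036057,
       -0.00050358,  0.00175389]), 'effort': array([ 1.22060169e-04, -7.65507102e+01,  2.24916972e+00, -2.86285794e+01,
        1.53763813e-02,  3.20564162e-03, -8.68178063e-06]), 'ee_pos': array([0.25649816, 0.6243684 , 0.2482777 ]), 'tool_rot': array([ 6.08385320e-01,  3.08211874e+00, -8.69160804e-05]), 'contact_force': array([ 0.07498012, -0.56758414,  0.67451061]), 'wrist_torque': array([-0.05375867, -0.04990407,  0.03190785]), 'gripper_force': 0.0, 'finger_gap': 0.998437671745616} 0.017
```

View pics/scene0.png

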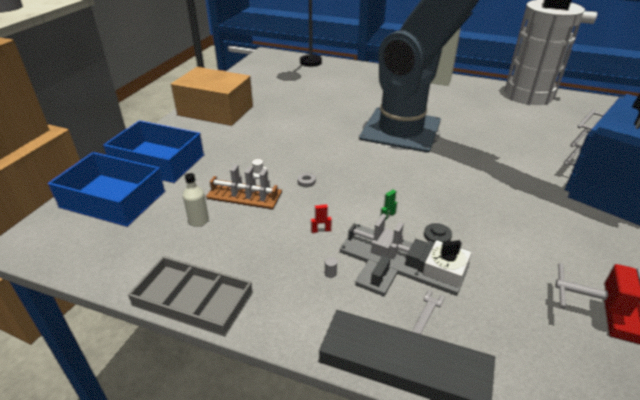

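View pics/top0.png

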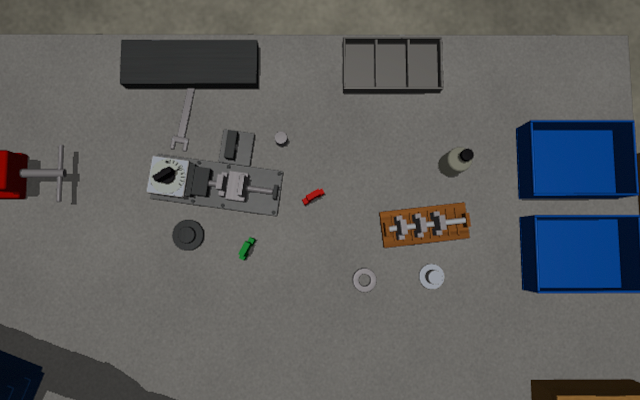

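```bash
python3 - <<'E'
from h import *
f=r.grab_frame("top");X=P(f)
m=r.regions_of(f,"fixture")[0]["mask"]
rk=r.regions_of(f,"rack")[0]["mask"]
print(m.sum(),rk.sum())
im=f["image"]
for nm,mm,hh in(("fix",m,(.008,.022)),("rack",rk,(.007,.018))):
    # all points within dilated mask at plate height
    k=cv2.dilate(mm.astype(np.uint8),np.ones((9,9)))>0
    s=k&(X[...,2]>hh[0])&(X[...,2]<.12)
    s=cv2.morphologyEx(s.astype(np.uint8),cv2.MORPH_OPEN,np.ones((3,3)))>0
    p=X[s&(X[...,2]>hh[0])&(X[...,2]<hh[1])][:,:2].astype(np.float32)
    print(nm,len(p),cv2.minAreaRect(p))
a=cv2.resize(im[120:220,140:300],(800,500),interpolation=cv2.INTER_CUBIC)
b=cv2.resize(im[195:255,370:480],(800,436),interpolation=cv2.INTER_CUBIC)
cv2.imwrite("pics/fix.png",a);cv2.imwrite("pics/rack.png",b)
z=(X[...,2]*1000).round().astype(int)
print("knob cols150-180");print(z[158:196:2,146:186:2])
E
```

```text
6072 2390
fix 3445 ((0.6372367143630981, 0.13093432784080505), (0.27932319045066833, 0.17513443529605865), 82.12133026123047)
rack 1917 ((0.5112500190734863, -0.3188669681549072), (0.07991611957550049, 0.18976090848445892), 6.467598915100098)
knob cols150-180
[[  -1    0    2   55   57   54   57   56   56   53   58   56   56   16
    16   17   17   14   15   16]
 [   1    2    3   54   57   56   54   55   55   57   59   57   57   52
    57   54   50   58   56   53]
 [   1    0   -5   56   51   56   55   56   55   54   64   53   55   53
    55   55   54   54   56   54]
 [   1    2    1   56   55   55   57   54   56   57   54   57   56   57
    56   57   56   50   51   57]
 [   3    2    3   58   56   55   57   58   55   58   57   59   59   57
    53   55   59   55   55   54]
 [  -1    2    1   53   51   56   56   59   56   64   98   99   98   71
    53   56   54   58   55   58]
 [   0   -2   56   58   57   55   55   55   96   95   98   97   94   84
    56   58   56   59   59   56]
 [   5   -1   57   56   53   56   58   98   97   97   96   99   97   89
    77   54   55   56   57   53]

[... 455 characters left out ...]
4   68   62   63   65   67   64   58
    54   53   57   54   57   58]
 [   3   53   56   56   59   57   60   56   55   55   54   57   56   60
    54   52   58   57   53   57]
 [  -1   57   52   56   55   57   52   55   58   56   59   52   57   56
    55   56   55   55   57   55]
 [   2   55   57   55   51   55   52   58   56   57   57   56   54   56
    52   55   58   55   55   56]
 [  -1   53   55   55   53   52   55   59   57   54   58   56   53   58
  1137   55   51   53   55   54]
 [  -1   53   56   56   53   58   54   55   54   54   55   57   57   54
    56   54   53   55   52   52]
 [  -4    0    2   17   26   43   55   53   56   56   53   58   53   54
    53   58   52   51   55   49]]
```

View pics/fix.png

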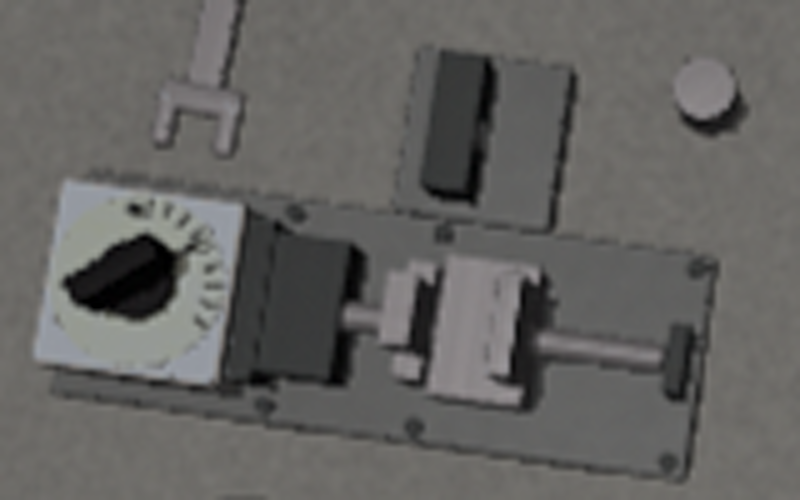

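View pics/rack.png

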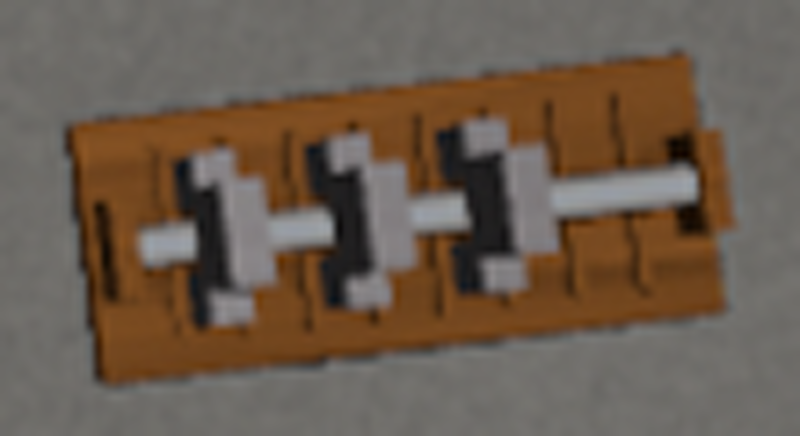

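```bash
cat >> h.py <<'E'
from scipy.spatial.transform import Rotation as R
def need(xyz,yd):
    "spin to bring tool y along direction angle yd (mod pi), then shift in tool axes after the spin"
    s=r.read_state();M=R.from_rotvec(s["tool_rot"]).as_matrix()
    a=np.arctan2(M[1,1],M[0,1]);d=(yd-a+np.pi/2)%np.pi-np.pi/2
    M2=M@R.from_euler("z",-d).as_matrix()
    print("spin",round(-d,3),"alt",round(-d-np.sign(-d)*np.pi,3),"shift",(M2.T@(np.array(xyz)-s["ee_pos"])).round(4),"q7",s["qpos"][6].round(2),"tilt",M[:,2].round(3),"F",s["contact_force"].round(1),"gap",round(s["finger_gap"],3),"t",s["time_s"])
E
python3 - <<'E'
from h import *
f=r.grab_frame("top");X=P(f)
X=X.reshape(-1,3)
t=-np.deg2rad(7.88);c=np.array([.600,.1361])
M=np.array([[np.cos(t),np.sin(t)],[-np.sin(t),np.cos(t)]])
L=np.c_[(X[:,:2]-c)@M.T,X[:,2]]
def box(n,x,y,z):
    s=L[(L[:,0]>x[0])&(L[:,0]<x[1])&(L[:,1]>y[0])&(L[:,1]<y[1])&(L[:,2]>z[0])&(L[:,2]<z[1])]
    print(n,len(s),"x",np.percentile(s[:,0],[2,50,98]).round(4),"y",np.percentile(s[:,1],[2,50,98]).round(4),"z",np.median(s[:,2]).round(4));return s
box("plate",(-.07,.07),(-.2,.2),(.010,.02))
box("platebelowpad",(-.07,.045),(-.2,.2),(.010,.02))
k=box("knob",(-.03,.03),(.06,.14),(.091,.105))
(ctr,sz,an)=cv2.minAreaRect(k[:,:2].astype(np.float32));print(ctr,sz,an)
box("housing",(-.06,.06),(.05,.16),(.050,.060))
box("saddle",(-.04,.04),(.0,.06),(.044,.056))
box("ramtop",(-.04,.04),(-.07,-.02),(.044,.053))
box("plateTop",(-.04,.04),(-.1,-.04),(.090,.10))
box("shim1top",(-.04,.04),(-.04,.01),(.086,.10))
box("parked",(.05,.12),(-.06,.06),(.04,.07))
c=np.array([.5113,-.3189]);t=np.deg2rad(6.47)
M=np.array([[np.cos(t),np.sin(t)],[-np.sin(t),np.cos(t)]])
L=np.c_[(X[:,:2]-c)@M.T,X[:,2]]
for y in(.06,.02,-.02,-.06):
    try:
        s=box("rk%g"%y,(-.03,.03),(y-.02,y+.02),(.085,.096)); print(s.mean(0).round(4))
    except Exception as e:print("none",y)
E
```

```text
plate 2857 x [-0.049  -0.0062  0.0634] y [-0.1373 -0.0519  0.1214] z 0.015
platebelowpad 2365 x [-0.0491 -0.0202  0.0439] y [-0.1376 -0.0684  0.1175] z 0.015
knob 130 x [-0.0147 -0.0001  0.0143] y [0.0819 0.0984 0.1142] z 0.0967
(0.00024147052317857742, 0.09827109426259995) (0.012980237603187561, 0.0404508151113987) 41.22726058959961
housing 1178 x [-0.0383 -0.001   0.0385] y [0.0524 0.0895 0.136 ] z 0.0551
saddle 678 x [-0.0323  0.      0.0322] y [0.0135 0.0383 0.0591] z 0.0497
ramtop 388 x [-0.0294 -0.0025  0.0291] y [-0.0688 -0.042  -0.0251] z 0.0491
plateTop 108 x [-0.0209  0.0002  0.0215] y [-0.0687 -0.0639 -0.059 ] z 0.0947
shim1top 96 x [-0.0143 -0.0001  0.0143] y [-0.0261 -0.0207 -0.014 ] z 0.0933
parked 278 x [0.0581 0.0876 0.1174] y [-0.0319 -0.0224 -0.0124] z 0.0492
rk0.06 94 x [-0.0145  0.      0.0142] y [0.0541 0.0603 0.066 ] z 0.0905
[0.     0.0603 0.0902]
rk0.02 94 x [-0.0144 -0.0001  0.0139] y [0.0141 0.0199 0.0262] z 0.0901
[-0.0002  0.0202  0.09  ]
rk-0.02 93 x [-0.014   0.0004  0.0139] y [-0.026  -0.0195 -0.0138] z 0.0897
[ 0.     -0.0197  0.0896]
none -0.06
```

```bash
python3 - <<'E'
from h import *
need([.6134,.2332,.13],np.deg2rad(33.3))
E
```

```text
spin 0.6 alt -2.542 shift [-0.5229  0.0835  0.1183] q7 -0.06 tilt [-0. -0. -1.] F [ 1.3  0.1 -0.7] gap 1.0 t 1.4
```

{"method": "play_rows", "body": {"rows": [{"gripper": 0, "xyz": [0, 0, 0], "spin": 0.12}, {"gripper": 0, "xyz": [0, 0, 0], "spin": 0.12}, {"gripper": 0, "xyz": [0, 0, 0], "spin": 0.12}, {"gripper": 0, "xyz": [0, 0, 0], "spin": 0.12}, {"gripper": 0, "xyz": [0, 0, 0], "spin": 0.12}, {"gripper": 0, "xyz": [-0.04, 0.006, 0], "spin": 0}, {"gripper": 0, "xyz": [-0.04, 0.006, 0], "spin": 0}, {"gripper": 0, "xyz": [-0.04, 0.006, 0], "spin": 0}], "force": 40}}

```text
time_s: 2.2
ee_pos: [0.338, 0.533, 0.2483]
tool_rot: [1.491, 2.765, 0.0]
contact_force: [0.4, 0.5, 0.6]
finger_gap: 0.997
gripper_force: 0.0
```

{"method": "play_rows", "body": {"rows": [{"gripper": 0, "xyz": [-0.04, 0.006, 0], "spin": 0}, {"gripper": 0, "xyz": [-0.04, 0.006, 0], "spin": 0}, {"gripper": 0, "xyz": [-0.04, 0.006, 0], "spin": 0}, {"gripper": 0, "xyz": [-0.04, 0.006, 0], "spin": 0}, {"gripper": 0, "xyz": [-0.04, 0.006, 0], "spin": 0}, {"gripper": 0, "xyz": [-0.04, 0.006, 0.01], "spin": 0}, {"gripper": 0, "xyz": [-0.04, 0.006, 0.02], "spin": 0}, {"gripper": 0, "xyz": [-0.04, 0.006, 0.02], "spin": 0}]}}

```text
time_s: 3.0
ee_pos: [0.5543, 0.2917, 0.1982]
tool_rot: [1.491, 2.764, 0.002]
contact_force: [-0.4, 1.1, -0.4]
finger_gap: 1.001
gripper_force: 0.0
```

```bash
python3 - <<'E'
from h import *
need([.6134,.2332,.086],np.deg2rad(33.3))
E
```

```text
spin 0.0 alt -3.142 shift [-0.0814  0.0171  0.1122] q7 0.14 tilt [ 0.001  0.001 -1.   ] F [-0.4  1.1 -0.4] gap 1.001 t 3.0
```

{"method": "play_rows", "body": {"rows": [{"gripper": 0, "xyz": [-0.04, 0.009, 0.02], "spin": 0}, {"gripper": 0, "xyz": [-0.04, 0.008, 0.02], "spin": 0}, {"gripper": 0, "xyz": [0, 0, 0.02], "spin": 0}, {"gripper": 0, "xyz": [0, 0, 0], "spin": 0}, {"gripper": 0, "xyz": [0, 0, 0], "spin": 0}]}}

```text
time_s: 3.5
ee_pos: [0.6108, 0.2362, 0.1384]
tool_rot: [-1.49, -2.764, 0.0]
contact_force: [0.1, 0.6, 0.2]
finger_gap: 1.001
gripper_force: 0.0
```

```bash
python3 - <<'E'
from h import *
need([.6134,.2332,.086],np.deg2rad(33.3))
E
```

```text
spin 0.001 alt -3.141 shift [-0.004   0.0006  0.0524] q7 0.27 tilt [-0.001  0.    -1.   ] F [0.1 0.6 0.2] gap 1.001 t 3.5
```

{"method": "play_rows", "body": {"rows": [{"gripper": 0, "xyz": [-0.004, 0, 0.02], "spin": 0}, {"gripper": 0, "xyz": [0, 0.001, 0.02], "spin": 0}, {"gripper": 0, "xyz": [0, 0, 0.012], "spin": 0}, {"gripper": 120, "xyz": [0, 0, 0], "spin": 0}, {"gripper": 255, "xyz": [0, 0, 0], "spin": 0}, {"gripper": 255, "xyz": [0, 0, 0], "spin": 0}, {"gripper": 255, "xyz": [0, 0, 0], "spin": 0}, {"gripper": 255, "xyz": [0, 0, 0], "spin": 0}]}}

```text
time_s: 4.3
ee_pos: [0.615, 0.2329, 0.0872]
tool_rot: [1.492, 2.764, 0.003]
contact_force: [13.4, 13.6, 4.6]
finger_gap: 0.147
gripper_force: 10.6
```

{"method": "play_rows", "body": {"rows": [{"gripper": 255, "xyz": [0, 0, 0], "spin": 0}, {"gripper": 255, "xyz": [0, 0, 0], "spin": 0}, {"gripper": 255, "xyz": [0, 0, 0], "spin": 0}]}}

```text
time_s: 4.6
ee_pos: [0.6154, 0.2333, 0.0872]
tool_rot: [1.491, 2.763, 0.004]
contact_force: [3.0, 3.3, 5.1]
finger_gap: 0.134
gripper_force: 43.4
```

{"method": "play_rows", "body": {"rows": [{"gripper": 255, "xyz": [0, 0, 0], "spin": -0.12}, {"gripper": 255, "xyz": [0, 0, 0], "spin": -0.12}, {"gripper": 255, "xyz": [0, 0, 0], "spin": -0.12}, {"gripper": 255, "xyz": [0, 0, 0], "spin": -0.12}, {"gripper": 255, "xyz": [0, 0, 0], "spin": -0.12}, {"gripper": 255, "xyz": [0, 0, 0], "spin": -0.12}, {"gripper": 255, "xyz": [0, 0, 0], "spin": -0.08}, {"gripper": 255, "xyz": [0, 0, 0], "spin": 0}]}}

```text
time_s: 5.4
ee_pos: [0.6165, 0.2347, 0.0873]
tool_rot: [0.291, 3.124, 0.007]
contact_force: [7.7, 6.9, 1.2]
finger_gap: 0.13
gripper_force: 42.9
```

{"method": "play_rows", "body": {"rows": [{"gripper": 255, "xyz": [0, 0, 0], "spin": -0.04}, {"gripper": 255, "xyz": [0, 0, 0], "spin": -0.03}, {"gripper": 255, "xyz": [0, 0, 0], "spin": 0}, {"gripper": 255, "xyz": [0, 0, 0], "spin": 0}]}}

```text
time_s: 5.8
ee_pos: [0.6165, 0.2349, 0.0873]
tool_rot: [0.187, 3.131, 0.007]
contact_force: [8.1, 8.7, 0.7]
finger_gap: 0.136
gripper_force: 43.2
```

```bash
python3 - <<'E'
from h import *
need([.6134,.2332,.086],np.deg2rad(82.12));print(r.read_state()["wrist_torque"])
E
```

```text
spin 0.018 alt -3.124 shift [ 0.0029 -0.0021  0.0012] q7 0.95 tilt [ 0.005  0.004 -1.   ] F [8.1 8.7 0.7] gap 0.136 t 5.8
[ 1.56640365 -1.64486387 -0.48778276]
```

{"method": "play_rows", "body": {"rows": [{"gripper": 255, "xyz": [0, 0, 0], "spin": 0.02}, {"gripper": 0, "xyz": [0, 0, 0], "spin": 0}, {"gripper": 0, "xyz": [0, 0, 0], "spin": 0}, {"gripper": 0, "xyz": [0, 0, 0], "spin": 0}, {"gripper": 0, "xyz": [0, 0, -0.03], "spin": 0}, {"gripper": 0, "xyz": [0, 0, -0.04], "spin": 0}, {"gripper": 0, "xyz": [0, 0, -0.04], "spin": 0}, {"gripper": 0, "xyz": [0, 0, -0.02], "spin": 0}]}}

```text
time_s: 6.6
ee_pos: [0.615, 0.2323, 0.2198]
tool_rot: [0.22, 3.131, 0.002]
contact_force: [0.3, 0.8, -0.5]
finger_gap: 0.997
gripper_force: 0.0
```

```bash
python3 - <<'E'
from h import *
t=np.deg2rad(6.47)
p=np.array([.5113,-.3189])+.0602*np.array([-np.sin(t),np.cos(t)])
print(p)
need([*p,.20],t)
E
```

```text
[ 0.50451649 -0.25908341]
spin 1.318 alt -1.824 shift [-0.4758 -0.1653  0.019 ] q7 0.95 tilt [ 0.003  0.001 -1.   ] F [ 0.3  0.8 -0.5] gap 0.997 t 6.6
```

{"method": "play_rows", "body": {"rows": [{"gripper": 0, "xyz": [0, 0, 0], "spin": 0.14}, {"gripper": 0, "xyz": [0, 0, 0], "spin": 0.14}, {"gripper": 0, "xyz": [0, 0, 0], "spin": 0.14}, {"gripper": 0, "xyz": [0, 0, 0], "spin": 0.14}, {"gripper": 0, "xyz": [0, 0, 0], "spin": 0.14}, {"gripper": 0, "xyz": [0, 0, 0], "spin": 0.14}, {"gripper": 0, "xyz": [0, 0, 0], "spin": 0.14}, {"gripper": 0, "xyz": [0, 0, 0], "spin": 0.14}]}}

```text
time_s: 7.4
ee_pos: [0.6138, 0.2319, 0.2159]
tool_rot: [-1.858, -2.533, 0.002]
contact_force: [-0.0, 0.8, 0.4]
finger_gap: 1.0
gripper_force: 0.0
```

{"method": "play_rows", "body": {"rows": [{"gripper": 0, "xyz": [0, 0, 0], "spin": 0.14}, {"gripper": 0, "xyz": [0, 0, 0], "spin": 0.058}, {"gripper": 0, "xyz": [-0.04, -0.014, 0], "spin": 0}, {"gripper": 0, "xyz": [-0.04, -0.014, 0], "spin": 0}, {"gripper": 0, "xyz": [-0.04, -0.014, 0], "spin": 0}, {"gripper": 0, "xyz": [-0.04, -0.014, 0], "spin": 0}, {"gripper": 0, "xyz": [0, 0, 0], "spin": 0}, {"gripper": 0, "xyz": [0, 0, 0], "spin": 0}]}}

```text
time_s: 8.2
ee_pos: [0.5763, 0.0659, 0.2164]
tool_rot: [-2.095, -2.34, 0.001]
contact_force: [0.1, 1.0, -0.0]
finger_gap: 0.999
gripper_force: 0.0
```

```bash
python3 - <<'E'
from h import *
need([.5045,-.2591,.20],np.deg2rad(6.47))
f=r.grab_frame("top");X=P(f).reshape(-1,3)
t=-np.deg2rad(7.88);c=np.array([.600,.1361])
M=np.array([[np.cos(t),np.sin(t)],[-np.sin(t),np.cos(t)]])
L=np.c_[(X[:,:2]-c)@M.T,X[:,2]]
k=L[(abs(L[:,0])<.03)&(abs(L[:,1]-.098)<.03)&(L[:,2]>.09)&(L[:,2]<.105)]
print(len(k),cv2.minAreaRect(k[:,:2].astype(np.float32)),np.rad2deg(np.arctan2(*np.linalg.eigh(np.cov(k[:,:2].T))[1][:,1][::-1])))
cv2.imwrite("pics/k1.png",cv2.resize(f["image"][120:220,140:300],(800,500),interpolation=cv2.INTER_CUBIC))
E
```

```text
spin -0.002 alt 3.139 shift [-0.3149 -0.1079  0.0164] q7 0.08 tilt [-0.001  0.    -1.   ] F [ 0.1  1.  -0. ] gap 0.999 t 8.2
0 ((0.0, 0.0), (0.0, 0.0), 0.0) nan
  avg = a.mean(axis, **keepdims_kw)
  ret = um.true_divide(
<stdin>:8: RuntimeWarning: Degrees of freedom <= 0 for slice
  c *= np.true_divide(1, fact)
  c *= np.true_divide(1, fact)
```

View pics/k1.png

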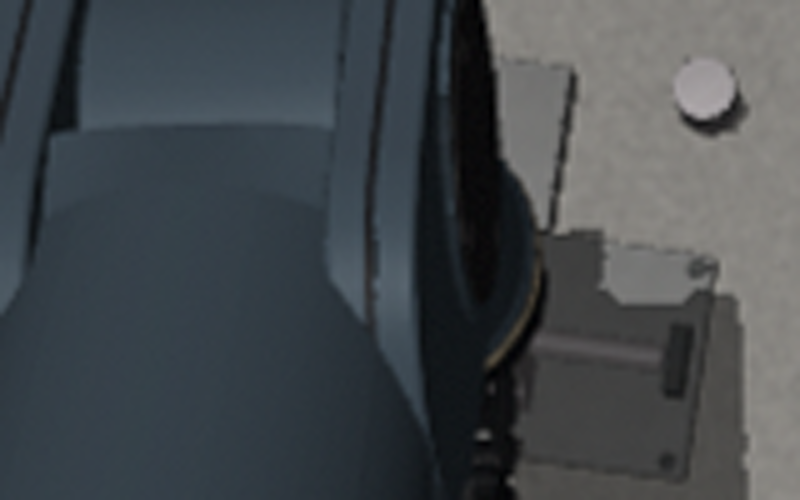

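The arm occludes the knob; I'll move on over the rack and measure again.

{"method": "play_rows", "body": {"rows": [{"gripper": 0, "xyz": [-0.04, -0.014, 0], "spin": 0}, {"gripper": 0, "xyz": [-0.04, -0.014, 0], "spin": 0}, {"gripper": 0, "xyz": [-0.04, -0.014, 0], "spin": 0}, {"gripper": 0, "xyz": [-0.04, -0.014, 0], "spin": 0}, {"gripper": 0, "xyz": [-0.04, -0.013, 0], "spin": 0}, {"gripper": 0, "xyz": [-0.04, -0.013, 0], "spin": 0}, {"gripper": 0, "xyz": [-0.04, -0.013, 0.02], "spin": 0}, {"gripper": 0, "xyz": [-0.035, -0.013, 0.02], "spin": 0}]}}

```text
time_s: 9.05
ee_pos: [0.5059, -0.2587, 0.176]
tool_rot: [2.089, 2.345, 0.001]
contact_force: [0.2, 0.1, 0.1]
finger_gap: 1.0
gripper_force: 0.0
```

{"method": "play_rows", "body": {"rows": [{"gripper": 0, "xyz": [0, 0, 0], "spin": 0}, {"gripper": 0, "xyz": [0, 0, 0], "spin": 0}]}}

```text
time_s: 9.25
ee_pos: [0.5052, -0.2574, 0.1755]
tool_rot: [-2.091, -2.342, 0.0]
contact_force: [-0.3, 1.1, 0.1]
finger_gap: 1.0
gripper_force: 0.0
```

```bash
cat >> h.py <<'E'
def loc(f):
    X=P(f).reshape(-1,3)
    t=-np.deg2rad(7.88);c=np.array([.600,.1361])
    M=np.array([[np.cos(t),np.sin(t)],[-np.sin(t),np.cos(t)]])
    return np.c_[(X[:,:2]-c)@M.T,X[:,2]]
def blk(L,x,y,z):
    s=L[(L[:,0]>x[0])&(L[:,0]<x[1])&(L[:,1]>y[0])&(L[:,1]<y[1])&(L[:,2]>z[0])&(L[:,2]<z[1])]
    if len(s): print(len(s),"x",np.percentile(s[:,0],[2,50,98]).round(4),"y",np.percentile(s[:,1],[2,50,98]).round(4))
    return s
def fx(x,y):
    t=-np.deg2rad(7.88)
    return np.array([.600,.1361])+[np.cos(t)*x-np.sin(t)*y,np.sin(t)*x+np.cos(t)*y]
E
python3 - <<'E'
from h import *
need([.5045,-.2591,.074],np.deg2rad(6.47))
k=blk(loc(r.grab_frame("top")),(-.03,.03),(.07,.13),(.09,.105))
print(cv2.minAreaRect(k[:,:2].astype(np.float32)))
w,v=np.linalg.eigh(np.cov(k[:,:2].T));print(v[:,1])
E
```

```text
spin -0.0 alt 3.142 shift [-0.0017 -0.0007  0.1015] q7 0.7 tilt [-0.001  0.001 -1.   ] F [-0.3  1.1  0.1] gap 1.0 t 9.25
135 x [-0.019   0.0008  0.0195] y [0.0917 0.0973 0.1039]
((0.0003526732325553894, 0.09802762418985367), (0.013061133213341236, 0.03998003154993057), 87.9590835571289)
[-0.99997111  0.00760065]
```

{"method": "play_rows", "body": {"rows": [{"gripper": 0, "xyz": [-0.002, -0.001, 0.03], "spin": 0}, {"gripper": 0, "xyz": [0, 0, 0.035], "spin": 0}, {"gripper": 0, "xyz": [0, 0, 0.025], "spin": 0}, {"gripper": 0, "xyz": [0, 0, 0.011], "spin": 0}, {"gripper": 120, "xyz": [0, 0, 0], "spin": 0}, {"gripper": 255, "xyz": [0, 0, 0], "spin": 0}, {"gripper": 255, "xyz": [0, 0, 0], "spin": 0}, {"gripper": 255, "xyz": [0, 0, 0], "spin": 0}], "force": 60}}

```text
time_s: 10.1
ee_pos: [0.505, -0.2603, 0.0766]
tool_rot: [2.091, 2.342, 0.001]
contact_force: [-0.5, 0.3, 13.6]
finger_gap: 0.337
gripper_force: 59.3
```

{"method": "play_rows", "body": {"rows": [{"gripper": 255, "xyz": [0, 0, 0], "spin": 0}, {"gripper": 255, "xyz": [0, 0, 0], "spin": 0}, {"gripper": 255, "xyz": [0, 0, -0.01], "spin": 0}, {"gripper": 255, "xyz": [0, 0, -0.02], "spin": 0}, {"gripper": 255, "xyz": [0, 0, -0.03], "spin": 0}, {"gripper": 255, "xyz": [0, 0, -0.03], "spin": 0}, {"gripper": 255, "xyz": [0, 0, -0.03], "spin": 0}, {"gripper": 255, "xyz": [0, 0, 0], "spin": 0}]}}

```text
time_s: 10.9
ee_pos: [0.5057, -0.2614, 0.2001]
tool_rot: [2.089, 2.338, 0.004]
contact_force: [0.1, -0.7, -1.0]
finger_gap: 0.34
gripper_force: 59.4
```

```bash
python3 - <<'E'
from h import *
p=fx(0,-.002);print(p)
need([*p,.19],np.deg2rad(-7.88))
E
```

```text
[0.5997258  0.13411889]
spin 0.25 alt -2.892 shift [0.4047 0.0388 0.0095] q7 0.69 tilt [ 0.007 -0.003 -1.   ] F [ 0.1 -0.7 -1. ] gap 0.34 t 10.9
```

{"method": "play_rows", "body": {"rows": [{"gripper": 255, "xyz": [0, 0, 0], "spin": 0.125}, {"gripper": 255, "xyz": [0, 0, 0], "spin": 0.125}, {"gripper": 255, "xyz": [0.03, 0.003, 0], "spin": 0}, {"gripper": 255, "xyz": [0.04, 0.004, 0], "spin": 0}, {"gripper": 255, "xyz": [0.04, 0.004, 0], "spin": 0}, {"gripper": 255, "xyz": [0.04, 0.004, 0], "spin": 0}, {"gripper": 255, "xyz": [0.04, 0.004, 0], "spin": 0}, {"gripper": 255, "xyz": [0.04, 0.004, 0], "spin": 0}]}}

```text
time_s: 11.7
ee_pos: [0.5582, -0.0338, 0.1954]
tool_rot: [-2.368, -2.064, 0.0]
contact_force: [0.4, 0.1, -1.1]
finger_gap: 0.342
gripper_force: 59.3
```

{"method": "play_rows", "body": {"rows": [{"gripper": 255, "xyz": [0.04, 0.004, 0], "spin": 0}, {"gripper": 255, "xyz": [0.04, 0.004, 0], "spin": 0}, {"gripper": 255, "xyz": [0.04, 0.004, 0], "spin": 0}, {"gripper": 255, "xyz": [0.03, 0.003, 0], "spin": 0}, {"gripper": 255, "xyz": [0.02, 0.002, 0], "spin": 0}, {"gripper": 255, "xyz": [0.005, 0.001, 0], "spin": 0}, {"gripper": 255, "xyz": [0, 0, 0], "spin": 0}, {"gripper": 255, "xyz": [0, 0, 0], "spin": 0}]}}

```text
time_s: 12.5
ee_pos: [0.5999, 0.1332, 0.1954]
tool_rot: [2.37, 2.061, -0.001]
contact_force: [-0.1, 0.3, -1.0]
finger_gap: 0.342
gripper_force: 59.3
```

```bash
python3 - <<'E'
from h import *
need([*fx(0,-.002),.0796],np.deg2rad(-7.88))
f=r.grab_frame("scene")
cv2.imwrite("pics/s1.png",cv2.resize(f["image"][130:310,300:540],(800,600),interpolation=cv2.INTER_CUBIC))
E
```

```text
spin -0.002 alt 3.14 shift [ 0.001  -0.0003  0.1158] q7 -0.2 tilt [-0.    -0.001 -1.   ] F [-0.1  0.3 -1. ] gap 0.342 t 12.5
```

View pics/s1.png

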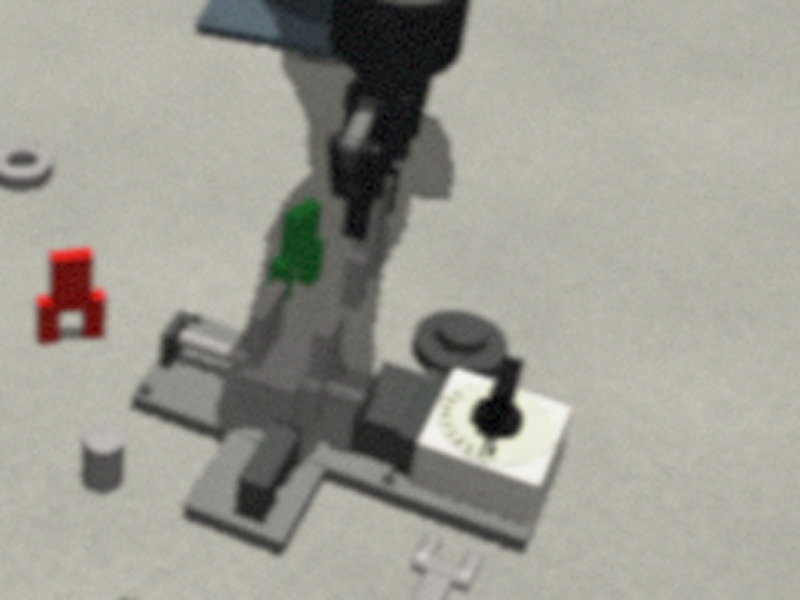

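{"method": "play_rows", "body": {"rows": [{"gripper": 255, "xyz": [0.001, 0, 0.02], "spin": 0}, {"gripper": 255, "xyz": [0, 0, 0.02], "spin": 0}, {"gripper": 255, "xyz": [0, 0, 0.02], "spin": 0}, {"gripper": 255, "xyz": [0, 0, 0.02], "spin": 0}, {"gripper": 255, "xyz": [0, 0, 0.01], "spin": 0}, {"gripper": 255, "xyz": [0, 0, 0.01], "spin": 0}, {"gripper": 255, "xyz": [0, 0, 0], "spin": 0}]}}

```text
time_s: 13.25
ee_pos: [0.5998, 0.1357, 0.0946]
tool_rot: [-2.369, -2.063, 0.002]
contact_force: [0.1, 0.1, -2.2]
finger_gap: 0.341
gripper_force: 59.5
```

{"method": "play_rows", "body": {"rows": [{"gripper": 255, "xyz": [0, 0, 0.005], "spin": 0}, {"gripper": 255, "xyz": [0, 0, 0.005], "spin": 0}, {"gripper": 255, "xyz": [0, 0, 0.004], "spin": 0}, {"gripper": 255, "xyz": [0, 0, 0], "spin": 0}]}}

```text
time_s: 13.65
ee_pos: [0.6, 0.1365, 0.0809]
tool_rot: [-2.368, -2.064, 0.001]
contact_force: [-0.1, 0.8, -1.2]
finger_gap: 0.338
gripper_force: 59.5
```

{"method": "play_rows", "body": {"rows": [{"gripper": 255, "xyz": [0, 0, 0.0015], "spin": 0}, {"gripper": 255, "xyz": [0, 0, 0.001], "spin": 0}, {"gripper": 255, "xyz": [0, 0, 0], "spin": 0}, {"gripper": 255, "xyz": [0, 0, 0], "spin": 0}]}}

```text
time_s: 14.05
ee_pos: [0.6005, 0.1366, 0.0796]
tool_rot: [2.368, 2.064, 0.001]
contact_force: [-1.0, -1.4, 6.5]
finger_gap: 0.336
gripper_force: 60.2
```

{"method": "play_rows", "body": {"rows": [{"gripper": 120, "xyz": [0, 0, 0], "spin": 0}, {"gripper": 60, "xyz": [0, 0, 0], "spin": 0}, {"gripper": 0, "xyz": [0, 0, 0], "spin": 0}, {"gripper": 0, "xyz": [0, 0, 0], "spin": 0}, {"gripper": 0, "xyz": [0, 0, -0.01], "spin": 0}, {"gripper": 0, "xyz": [0, 0, -0.03], "spin": 0}, {"gripper": 0, "xyz": [0, 0, -0.04], "spin": 0}, {"gripper": 0, "xyz": [0, 0, -0.03], "spin": 0}]}}

```text
time_s: 14.85
ee_pos: [0.6006, 0.1362, 0.1916]
tool_rot: [2.368, 2.063, 0.002]
contact_force: [-0.0, -0.0, 0.5]
finger_gap: 1.0
gripper_force: 0.0
```

```bash
python3 - <<'E'
from h import *
need([*fx(0,-.100),.19],np.deg2rad(-7.88))
E
```

```text
spin 0.0 alt -3.141 shift [-0.1002 -0.0006  0.0015] q7 -0.2 tilt [ 0.002  0.    -1.   ] F [-0.  -0.   0.5] gap 1.0 t 14.85
```

{"method": "play_rows", "body": {"rows": [{"gripper": 255, "xyz": [-0.03, 0, 0], "spin": 0}, {"gripper": 255, "xyz": [-0.04, -0.001, 0], "spin": 0}, {"gripper": 255, "xyz": [-0.03, 0, 0], "spin": 0}, {"gripper": 255, "xyz": [0, 0, 0], "spin": 0}, {"gripper": 255, "xyz": [0, 0, 0], "spin": 0}, {"gripper": 255, "xyz": [0, 0, 0], "spin": 0}]}}

```text
time_s: 15.45
ee_pos: [0.5858, 0.0387, 0.1891]
tool_rot: [-2.367, -2.065, -0.001]
contact_force: [0.1, 1.0, 0.7]
finger_gap: 0.005
gripper_force: 0.0
```

```bash
python3 - <<'E'
from h import *
need([*fx(0,-.100),.078],np.deg2rad(-7.88))
f=r.grab_frame("top");L=loc(f)
blk(L,(-.04,.04),(-.04,.02),(.086,.10));blk(L,(-.04,.04),(-.1,-.04),(.09,.10));blk(L,(-.04,.04),(-.2,-.11),(.03,.08))
L=loc(r.grab_frame("scene"))
s=blk(L,(-.04,.04),(-.04,.02),(.086,.10))
cv2.imwrite("pics/s2.png",cv2.resize(r.grab_frame("scene")["image"][190:310,320:480],(800,600),interpolation=cv2.INTER_CUBIC))
E
```

```text
spin 0.002 alt -3.14 shift [-0.0017  0.0007  0.1111] q7 -0.04 tilt [ 0.     0.001 -1.   ] F [0.1 1.  0.7] gap 0.005 t 15.45
124 x [-0.0154 -0.0033  0.0139] y [-0.1992 -0.1305 -0.1118]
145 x [-0.0147  0.0029  0.0162] y [-0.0236 -0.012   0.0085]
```

View pics/s2.png

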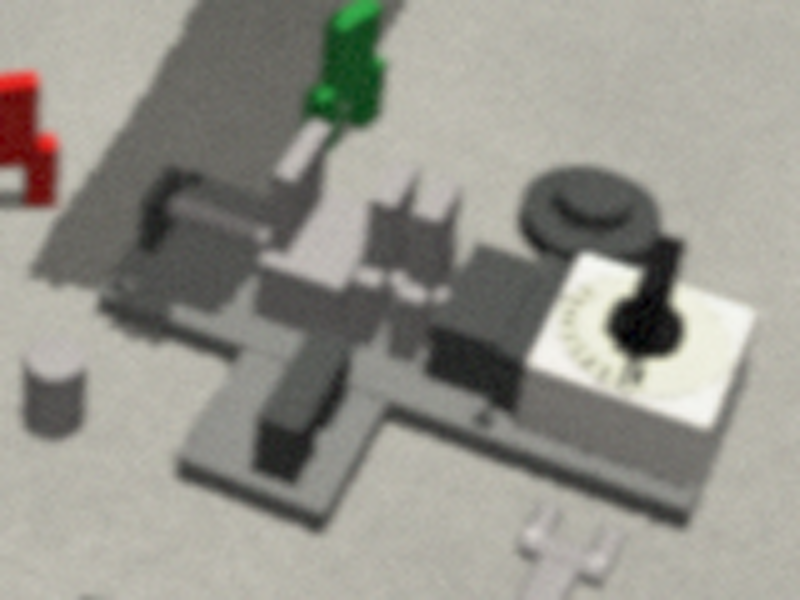

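{"method": "play_rows", "body": {"rows": [{"gripper": 255, "xyz": [0, 0.001, 0.03], "spin": 0}, {"gripper": 255, "xyz": [0, 0, 0.03], "spin": 0}, {"gripper": 255, "xyz": [0, 0, 0.03], "spin": 0}, {"gripper": 255, "xyz": [0, 0, 0.02], "spin": 0}, {"gripper": 255, "xyz": [0.005, 0, 0], "spin": 0}, {"gripper": 255, "xyz": [0.005, 0, 0], "spin": 0}, {"gripper": 255, "xyz": [0.005, 0, 0], "spin": 0}, {"gripper": 255, "xyz": [0, 0, 0], "spin": 0}]}}

```text
time_s: 16.4
ee_pos: [0.5894, 0.0539, 0.08]
tool_rot: [2.366, 2.066, 0.003]
contact_force: [0.3, -0.2, 0.1]
finger_gap: 0.001
gripper_force: 0.0
```

```bash
python3 - <<'E'
from h import *
need([*fx(0,-.069),.078],np.deg2rad(-7.88))
E
```

```text
spin 0.002 alt -3.139 shift [ 0.0139 -0.0008  0.002 ] q7 -0.01 tilt [ 0.002  0.001 -1.   ] F [ 0.3 -0.2  0.1] gap 0.001 t 16.4
```

{"method": "play_rows", "body": {"rows": [{"gripper": 255, "xyz": [0.003, 0, 0], "spin": 0}, {"gripper": 255, "xyz": [0.003, 0, 0], "spin": 0}, {"gripper": 255, "xyz": [0.003, 0, 0], "spin": 0}, {"gripper": 255, "xyz": [0.003, 0, 0], "spin": 0}, {"gripper": 255, "xyz": [0.003, 0, 0], "spin": 0}, {"gripper": 255, "xyz": [0.002, 0, 0], "spin": 0}, {"gripper": 255, "xyz": [0, 0, 0], "spin": 0}]}}

```text
time_s: 17.1
ee_pos: [0.5911, 0.0685, 0.079]
tool_rot: [2.368, 2.063, -0.0]
contact_force: [0.1, -4.2, 2.5]
finger_gap: -0.001
gripper_force: 2.1
```

{"method": "play_rows", "body": {"rows": [{"gripper": 255, "xyz": [0.002, 0, 0], "spin": 0}, {"gripper": 255, "xyz": [0.002, 0, 0], "spin": 0}, {"gripper": 255, "xyz": [0, 0, 0], "spin": 0}]}}

```text
time_s: 17.4
ee_pos: [0.5916, 0.0721, 0.079]
tool_rot: [2.369, 2.062, -0.001]
contact_force: [-0.3, -5.5, 4.6]
finger_gap: -0.002
gripper_force: 2.7
```

{"method": "play_rows", "body": {"rows": [{"gripper": 255, "xyz": [0.002, 0, 0], "spin": 0}, {"gripper": 255, "xyz": [0.002, 0, 0], "spin": 0}, {"gripper": 255, "xyz": [0, 0, 0], "spin": 0}, {"gripper": 255, "xyz": [0, 0, 0], "spin": 0}]}}

```text
time_s: 17.8
ee_pos: [0.5921, 0.0759, 0.079]
tool_rot: [2.369, 2.062, -0.001]
contact_force: [0.1, -7.1, 4.7]
finger_gap: -0.004
gripper_force: 3.0
```

```bash
python3 - <<'E'
from h import *
need([*fx(0,-.069),.078],np.deg2rad(-7.88))
L=loc(r.grab_frame("scene"))
blk(L,(-.018,.018),(-.03,.02),(.086,.10));blk(L,(-.025,.025),(-.068,-.03),(.090,.10))
E
```

```text
spin -0.001 alt 3.141 shift [-0.0082 -0.0004  0.001 ] q7 -0.04 tilt [ 0.    -0.001 -1.   ] F [ 0.1 -7.1  4.7] gap -0.004 t 17.8
135 x [-0.0161  0.004   0.0161] y [-0.0101  0.0026  0.0138]
99 x [-0.0221  0.0057  0.0222] y [-0.0656 -0.0457 -0.04  ]
```

{"method": "play_rows", "body": {"rows": [{"gripper": 255, "xyz": [0.001, 0, 0], "spin": 0}, {"gripper": 255, "xyz": [0.001, 0, 0], "spin": 0}, {"gripper": 255, "xyz": [0, 0, 0], "spin": 0}, {"gripper": 255, "xyz": [0, 0, 0], "spin": 0}]}}

```text
time_s: 18.25
ee_pos: [0.5923, 0.0771, 0.079]
tool_rot: [2.369, 2.061, -0.002]
contact_force: [-0.8, -7.1, 4.5]
finger_gap: 0.003
gripper_force: 4.1
```

{"method": "play_rows", "body": {"rows": [{"gripper": 255, "xyz": [0.001, 0, 0], "spin": 0}, {"gripper": 255, "xyz": [0.001, 0, 0], "spin": 0}, {"gripper": 255, "xyz": [0, 0, 0], "spin": 0}, {"gripper": 255, "xyz": [0, 0, 0], "spin": 0}]}}

```text
time_s: 18.65
ee_pos: [0.5923, 0.0771, 0.0791]
tool_rot: [2.37, 2.059, -0.004]
contact_force: [-3.3, -13.4, 6.8]
finger_gap: 0.001
gripper_force: 6.8
```

{"method": "play_rows", "body": {"rows": [{"gripper": 255, "xyz": [0.001, 0, 0], "spin": 0}, {"gripper": 255, "xyz": [0.001, 0, 0], "spin": 0}, {"gripper": 255, "xyz": [0.001, 0, 0], "spin": 0}, {"gripper": 255, "xyz": [0, 0, 0], "spin": 0}, {"gripper": 255, "xyz": [0, 0, 0], "spin": 0}, {"gripper": 255, "xyz": [0, 0, 0], "spin": 0}]}}

```text
time_s: 19.25
ee_pos: [0.5922, 0.0772, 0.0791]
tool_rot: [2.371, 2.055, -0.008]
contact_force: [-4.6, -21.9, 7.2]
finger_gap: -0.001
gripper_force: 10.9
```

```bash
python3 - <<'E'
from h import *
need([*fx(0,-.069),.078],np.deg2rad(-7.88))
f=r.grab_frame("scene");L=loc(f)
blk(L,(-.018,.018),(-.03,.03),(.086,.10));blk(L,(-.025,.025),(-.065,-.03),(.091,.098))
blk(L,(-.028,.028),(-.03,.03),(.049,.057));blk(L,(-.035,.035),(-.05,-.012),(.047,.051))
cv2.imwrite("pics/s3.png",cv2.resize(f["image"][190:310,320:480],(800,600),interpolation=cv2.INTER_CUBIC))
E
```

```text
spin -0.005 alt 3.136 shift [-0.0096 -0.0004  0.0011] q7 -0.05 tilt [-0.001 -0.007 -1.   ] F [ -4.6 -21.9   7.2] gap -0.001 t 19.25
137 x [-0.0153  0.0036  0.0158] y [-0.0084  0.0035  0.0148]
77 x [-0.0208  0.0036  0.0217] y [-0.063  -0.0438 -0.0388]
246 x [-0.0261  0.0108  0.0272] y [-0.0292  0.0045  0.0292]
186 x [-0.0287  0.0057  0.0302] y [-0.0468 -0.0286 -0.0132]
```

View pics/s3.png

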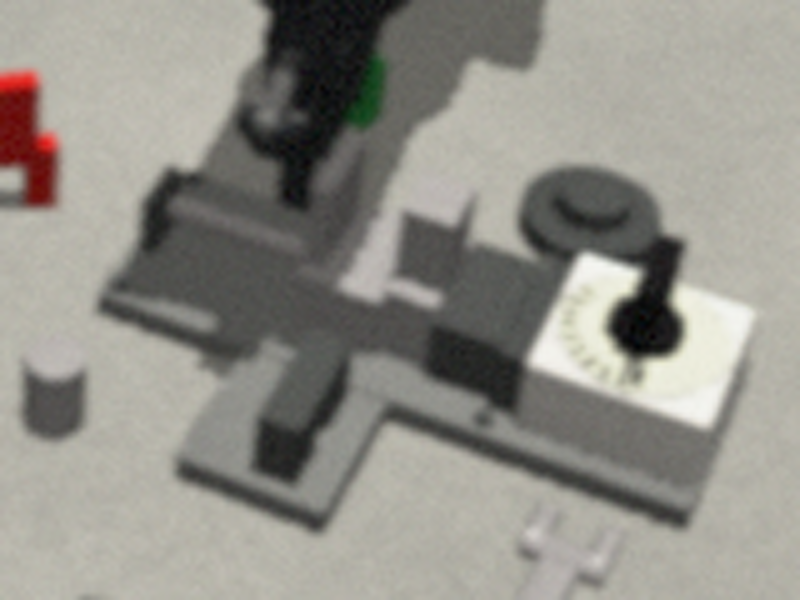

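```bash
python3 - <<'E'
from h import *
print(r.hand_in())
E
```

```text
the job is handed in; nothing more can be done
None
```

I turned the knob back to its zero stop and added one shim, because the thick saddle is the one in use. I handed the job in with the ram clamping the two-shim stack at about 22 N and the arm still pushing; the verdict was not shown. I put the ram at roughly 18–20 mm, estimated from the tool position and the camera.

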